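# Seat the press's taper nose in the sanding drum

### The job

Slide the open, taper-bored sanding drum along the bench until it stands fully home in the V fence of the little press, then swing the press arm round so its steel taper nose is centred above the drum, and press the ram's knob down until the nose is nested fully home, its collar resting flush on the drum's top. Keep the drum standing upright on the bench, keep the nose up until it is over the drum, and leave the other things on the bench where they are.

Things in the scene. Friction and masses are not known exactly. Their poses are not given: they have to be found in the camera images.
- drum_center (a point): centre (half-way up, 32.5 mm above the bench) of the loose sanding drum: a wooden cylinder with a brown abrasive band, 78 mm outside diameter, 65 mm high, 0.25 to 0.5 kg, standing upright, with a through bore that tapers from 66 mm diameter at the top to 41 mm at the bottom. Too wide to grasp; it can be pushed along the bench, most steadily with two fingertips a little apart (about 50 mm) as a cradle. z is its axis
- drum_top (a point): centre of the drum's upper rim (mouth of the bore), 65 mm above its underside
- v_seat (a point): point on the bench where the centre of the drum's underside is when the drum touches both faces of the V fence of the press (the press is bolted down; its place and yaw vary). The V opens at 90 degrees towards this frame's -x, its two plywood faces are 30 mm high and start about 5 mm ahead (+x) and 50 mm to either side (y) of this point; push the drum in along about +x. The press's column stands 120 mm from here along +x, 28 mm in diameter, up to 184 mm above the bench
- swing (a joint): angle of the press arm about the vertical column, rad: 0 when the arm points along v_seat's -x, with the nose exactly over v_seat; it starts at 0.9 to 1.2, swung to v_seat's +y side (the ram's axis is then 120 mm from the column at v_seat x = 0.12 - 0.12 cos(angle), y = 0.12 sin(angle)). It has no stop at 0 (limits -0.5 and 1.5), needs about 2.5 N sideways at the ram, and stays where it is left. The arm's underside is 152 mm and its top 186 mm above the bench
- ram (a joint): how far the ram is pressed down, m: 0 up (start), 0.072 when the collar rests on the drum in the fence, limit 0.076. Needs about 3 N down plus 15 N per m/s; stays where it is left
- collar (a point): centre of the underside of the ram's collar, 137 mm above the bench when up. The collar is 74 mm in diameter and 10 mm thick; below it the steel taper nose, 63 mm in diameter at the collar and 40 mm at its tip, hangs 58 mm down. Home, it has about 1.5 mm clearance in the bore
- knob_top (a point): centre of the flat top of the ram's black round knob, 287 mm above the bench when up, on the ram's axis. The knob is 42 mm in diameter and 25 mm high, on a 22 mm shaft; push it or hold it sideways to swing the arm, push its top down to press
- solid_drum: solid sanding drum, 60 mm diameter, 60 mm high, with a short steel stub on top and no bore (not the one to use). Origin under its centre
- tape_roll: roll of tape lying flat, 96 mm diameter, 24 mm high. Origin under its centre
- sanding_block: cork sanding block, 110 x 60 x 28 mm. Origin under its centre
- glue_bottle: glue bottle, 60 mm diameter, 150 mm tall. Origin under its centre
- spray_bottle: spray bottle, 84 mm diameter, 210 mm tall. Origin under its centre
- brace_wood: strip of brace wood lying flat, 200 x 35 x 18 mm. Origin under its centre
- drum: the same drum as drum_center; origin at the centre of its underside
Mind the look-alikes: they are no part of the job. What is shaped like the drum but purple or yellow is not meant.

How it is judged:
On the way, in this order (a step that is already met when the one before it is completed fails the run):
1. the drum stands home in the V fence while the nose is still up and swung clear (horizontal distance between drum_center and v_seat below 0.008 m and angle between drum_center's own z axis and vertical below 0.06 rad and height (world z) of drum_center below 0.04 m and value of joint ram below 0.01 m and value of joint swing above 0.5 rad), for 0.2 s.
2. the nose, still up, is over the drum standing in the fence (horizontal distance between drum_center and v_seat below 0.008 m and angle between drum_center's own z axis and vertical below 0.06 rad and height (world z) of drum_center below 0.04 m and value of joint ram below 0.01 m and horizontal distance between collar and drum_top below 0.01 m), for 0.2 s.
At the end, for the whole second after the job is handed in: the drum stands upright (within 0.06 rad) on the bench, within 8 mm of the V seat; the nose is nested in its bore, the collar within 4 mm of coaxial and within 5 mm of resting on the drum's top; everything is at rest (horizontal distance between drum_center and v_seat below 0.008 m and angle between drum_center's own z axis and vertical below 0.06 rad and height (world z) of drum_center below 0.04 m and horizontal distance between collar and drum_top below 0.004 m and distance between collar and drum_top below 0.005 m and linear speed of drum below 0.02 m/s and velocity of joint ram below 0.01 m/s); the robot touches nothing.
It fails at once if the drum is tipped (more than 0.3 rad) (angle between drum_center's own z axis and vertical above 0.3 rad).
It fails at once if the drum is lifted off the bench (height (world z) of drum_center above 0.055 m).
It fails at once if the nose is lowered (more than 20 mm) while it is not over the drum (value of joint ram above 0.02 m and horizontal distance between collar and drum_top above 0.015 m).
It fails at once if one of the other listed things is moved more than 30 mm (distance of any of solid_drum, tape_roll, sanding_block, glue_bottle, spray_bottle, brace_wood from where it was at the start of the episode above 0.03 m).
It also fails if it takes over 67 s, if anything falls off the work surface, if the arm or the gripper's body presses on something with over 40 N, if the wrist force passes 120 N, or if a joint passes its speed limit or range.

### The arm

A 6-joint arm with a two-finger parallel gripper is mounted at the origin on the work surface. World frame = base frame: x ahead of the robot, y to its left, z up, the work surface at z = 0. Lengths are in m, angles in rad, forces in N, time in s.
With the tool pointing down it reaches from about 0.35 to 0.775 m from the base axis. Payload 5.5 kg.
Tool frame: the origin (TCP) lies at the very end of the fingers, on their centre line; the grasp point (between the pads) lies 19 mm behind it; z points along the fingers, y is the line along which they close (so a half turn about z gives the same grasp; the last joint's range is limited). The gripper opens to 85 mm and grips with 20 to 120 N. Pads are 22 mm wide; open, the fingers measure 114 mm over their backs; the gripper's body (76 mm by 85 mm) begins 54 mm behind the grasp point. The pads swing forward as they close: fully open they stand 13 mm farther back than shut.
Start: joints at [1.16, 0.313, 0.046, 1.304, 0, 1.431], TCP at [0.154, 0.554, 0.231] pointing down, gripper open.
Joint ranges: [-2.76, 2.76], [-0.86, 1.69], [-1.03, 1.26], [-2.2, 2.34], [-1.47, 1.5], [-3.14, 3.14]. Speed limits (rad/s): [2.57, 2.57, 3.14, 3.14, 3.14, 3.14].

### API

Orientations are given as a unit quaternion [w, x, y, z].
In Python, from workcell import env, cams, ticket, spotter gives the robot as it stands.
- The arm moves only by the tool jog_arm, never from a script. Its argument "increments" is a list that holds one entry, the list of rows, each a list of 7 numbers: the shift along the tool's x, y, z in units of 0.25 m (1.0 is 0.25 m), then the turn, a rotation vector about the tool's x, y, z in units of 180 degrees (1.0 is 180 degrees), then the closure in counts, from 0 (fully open) to 255 (shut). A call has 1 to 20 rows; each row shifts and turns the commanded pose from where the row before left it, along the tool's axes as they then stand; what a row does not reach is not made up. A row lasts 1/10 s, in which the tool goes at most 50 mm and 8.59 degrees, less where a joint would pass 70% of its speed; a pose out of reach is approached as far as the arm can. A call with a number of a shift or a turn outside -1 to 1 is refused whole. A call with a gripper value outside its range is refused whole. The fingers move at their own pace and stop on an object; "force" is the grip in N (left out, the last holds). Time passes only in rows, so rows that do not move let the fingers close. It gives the time, the measured TCP pose, the force, the opening and the grip force at its end, in the units of the state.
- env.get_state(): the state, without advancing time (a new reading comes with each control period).
- cams.read_camera(name): name is "scene" or "side" or "wrist"; returns a dict with "pixels" (420x560x3 uint8, red, green, blue), "fx", "fy", "cx", "cy" (pixels), "xyz" and "attitude" of the camera in the world; the wrist camera has in their place "mount" (4x4, takes a point from camera to tool coordinates, whose origin is the TCP and whose axes are the flange's). Camera axes: x right, y down, z forward; pixel columns grow to the right and rows downward; lengths in m; the calibration is good to about 2 mm. A picture is of the moment at which its call begins: read the wrist's pose just before it. There is no depth.
- ticket.hand_in(): hands the job in; it is judged then, once.
Trained networks look in the newest picture that a camera, given by its name, has taken for a name from the list of things; names that differ only in an ending like _2 or _b are one class to them, and where a whole thing is asked for, a point or a joint stands for the part that bears it (a point fixed in the world has none). Each returns a list of dicts, best first, with "conf" (0 to 1); they miss things now and then, are a little off and sometimes report something else, mostly with a low value. They report only what shows in the picture. A call takes as long as a camera call. They do not tell look-alikes from the thing itself.
- spotter.find_in(target, camera): "uv" ([column, row] in pixels, amid what is visible of it).
- spotter.cut_out(target, camera): "region" (420x560 bool, what is visible of it) and "uv" ([column, row] in pixels, amid what is visible of it).
- spotter.landmark_of(target, camera): "uv" ([column, row] in pixels: a listed point, or the origin of a listed thing).
The state is a dict: "clock": time; "joint_pos": joint angles; "qvel": joint speeds; "tau": joint torques, N m; "tcp_pos": TCP position; "orientation": TCP orientation; "wrist_force": force on the tool from outside, world axes, zero at the start; "ft_torque": the same for the moment, N m; "finger_gap": finger opening in m; "grip_force": force on a finger pad.
Only numpy, scipy, OpenCV 4.12 (cv2) and the standard library are available. Lean on these libraries where they do the work, as an engineer would, in place of code of your own. Each camera call takes 0.05 s, during which the arm holds its last target. There are 200 camera calls.

## Working session

There is one attempt and no reset: what is moved stays moved. The work goes in short steps, Python scripts to look and compute and a tool call to move; the robot and the scene stay as the last step left them, time stands still between calls to the robot, and variables do not carry over. Pictures are saved under pics/ and viewed, at most 10 in all, crops included, and the job is handed in when it is done.

Besides the shell and the picture viewer there is one more tool, called after "Call:" in YAML: its name, and indented under it one key for each argument. jog_arm: Moves the arm, as the interface text tells. Shifts and turns lie within -1 to 1; 1 stands for 0.25 m of shift or 180 degrees of turn. Its arguments: {"type":"object","properties":{"increments":{"type":"array"},"force":{"type":"number"}},"required":["increments"]}

```bash
ls; mkdir -p pics
cat > h.py <<'E'
import numpy as np, cv2
from scipy.spatial.transform import Rotation as R
from workcell import env, cams, ticket, spotter
def rot(q): return R.from_quat([q[1],q[2],q[3],q[0]]).as_matrix()
def cam(name):
    s=env.get_state(); d=cams.read_camera(name)
    K=np.array([[d['fx'],0,d['cx']],[0,d['fy'],d['cy']],[0,0,1]])
    if name=='wrist':
        M=np.array(d['mount']); T=np.eye(4); T[:3,:3]=rot(s['orientation']); T[:3,3]=s['tcp_pos']; M=T@M
        Rc,p=M[:3,:3],M[:3,3]
    else:
        a=np.array(d['attitude']); Rc=rot(a) if a.size==4 else a; p=np.array(d['xyz'])
    return d['pixels'],K,Rc,p
def ray(c,uv): 
    v=c[2]@np.linalg.solve(c[1],[uv[0],uv[1],1]); return c[3],v/np.linalg.norm(v)
def at_z(c,uv,z):
    p,v=ray(c,uv); return p+v*(z-p[2])/v[2]
def proj(c,P):
    q=c[1]@(c[2].T@(np.array(P)-c[3])); return q[:2]/q[2]
def tri(rs):
    A=sum(np.eye(3)-np.outer(v,v) for p,v in rs); b=sum((np.eye(3)-np.outer(v,v))@p for p,v in rs); return np.linalg.solve(A,b)
def save(img,n): cv2.imwrite('pics/'+n,img[:,:,::-1])
E
python3 - <<'E'
from h import *
s=env.get_state(); print({k:np.round(v,3) for k,v in s.items()})
for n in ['scene','side','wrist']:
    c=cam(n); save(c[0],n+'0.png'); print(n,c[3].round(3),c[2].round(3).tolist(),c[1][0,0])
    for t,z in [('drum_top',.065),('drum_center',.0325),('v_seat',0),('collar',.137),('knob_top',.287),('solid_drum',0),('tape_roll',0),('sanding_block',0),('glue_bottle',0),('spray_bottle',0),('brace_wood',0)]:
        for r in spotter.landmark_of(t,n)[:3]: print(t,np.round(r['uv'],1),round(r['conf'],2),at_z(c,r['uv'],z).round(3))
E
```

```text
pics
{'clock': np.float64(0.0), 'joint_pos': array([1.16 , 0.314, 0.045, 1.304, 0.   , 1.431]), 'qvel': array([ 0.001, -0.001,  0.001,  0.001,  0.001, -0.001]), 'tau': array([-0.0000e+00, -4.8062e+01,  2.9854e+01,  1.9000e-02, -0.0000e+00,
        0.0000e+00]), 'tcp_pos': array([0.154, 0.554, 0.23 ]), 'orientation': array([-0.   ,  0.135,  0.991, -0.001]), 'wrist_force': array([ 0.99 , -0.744,  0.525]), 'ft_torque': array([-0.023, -0.035,  0.002]), 'grip_force': np.float64(0.0), 'finger_gap': np.float64(0.085)}
scene [ 1.426 -0.321  1.187] [[0.324, 0.694, -0.642], [0.946, -0.248, 0.209], [-0.014, -0.675, -0.737]] 481.7459483953176
drum_top [295.7 229. ] 0.86 [0.508 0.025 0.065]
drum_top [288.3 191.6] 0.78 [0.344 0.059 0.065]
drum_top [256.7 232.4] 0.73 [ 0.48  -0.092  0.065]
drum_center [297.7 233.2] 0.85 [0.5   0.035 0.032]
drum_center [257.5 236.9] 0.66 [ 0.472 -0.089  0.032]
drum_center [291.8 198.2] 0.59 [0.347 0.07  0.032]
v_seat [289.3 270.9] 0.6 [ 0.607 -0.031  0.   ]
collar [329.4 247. ] 0.63 [0.661 0.069 0.137]
knob_top [334.  207.5] 0.58 [0.653 0.075 0.287]
solid_drum [232.
[... 753 characters left out ...]
 [ 0.475 -0.091  0.032]
drum_center [307.9 200.4] 0.62 [0.717 0.235 0.032]
v_seat [297.5 259.5] 0.61 [ 0.604 -0.039  0.   ]
collar [306.9 197.9] 0.76 [0.661 0.077 0.137]
knob_top [308.2 150.1] 0.59 [0.663 0.093 0.287]
solid_drum [309.6 301.4] 0.9 [ 0.586 -0.219  0.   ]
tape_roll [306.8 231. ] 0.67 [0.674 0.1   0.   ]
sanding_block [230.6 220.8] 0.67 [0.443 0.214 0.   ]
glue_bottle [322.1 348.8] 0.92 [ 0.567 -0.379  0.   ]
spray_bottle [295.9 374.1] 0.72 [ 0.489 -0.434  0.   ]
brace_wood [270.4 198. ] 0.56 [0.607 0.335 0.   ]
wrist [0.09  0.572 0.374] [[0.267, 0.931, 0.25], [0.964, -0.258, -0.069], [0.001, 0.259, -0.966]] 292.28315450139297
sanding_block [137.9 399.6] 0.74 [0.439 0.231 0.   ]
```

Run:
```python
import cv2
a=cv2.imread('pics/scene0.png')[150:350,130:430]; b=cv2.imread('pics/side0.png')[110:310,180:400]
cv2.imwrite('pics/sc.png',cv2.resize(a,None,fx=2.6,fy=2.6,interpolation=cv2.INTER_CUBIC)); cv2.imwrite('pics/sd.png',cv2.resize(b,None,fx=2.9,fy=2.9,interpolation=cv2.INTER_CUBIC))
```

```text
(no output)
```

View pics/sc.png

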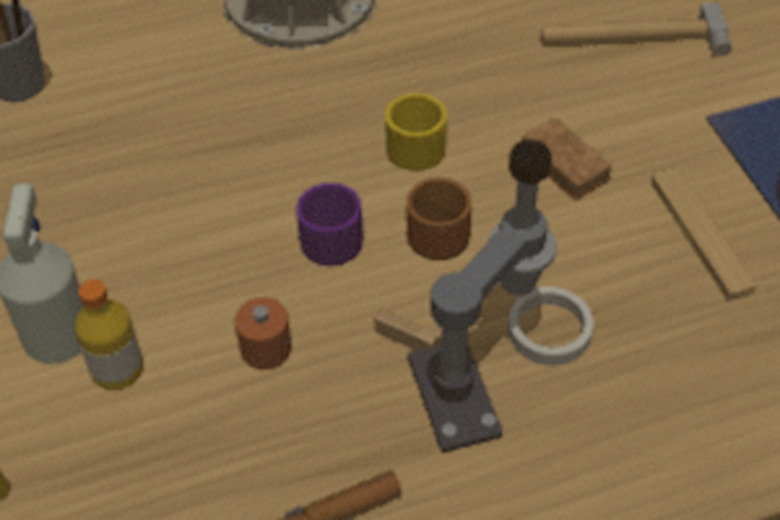

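View pics/sd.png

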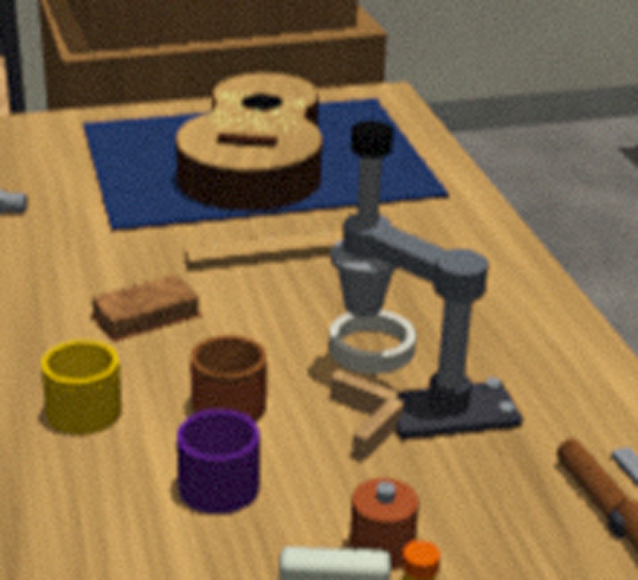

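The brown open drum (scene 298,233; side 258,250) is the one meant. The purple drum (scene 257,235) and yellow drum (scene 290,197) are look-alikes, and the orange drum with a stub (scene 231,277) is solid. Next is a look from above with the wrist camera.

Call:
jog_arm:
  increments:
    - [[-0.116,-0.112,-0.025,0,0,0,105],[-0.116,-0.112,-0.025,0,0,0,105],[-0.116,-0.112,-0.025,0,0,0,105],[-0.116,-0.112,-0.025,0,0,0,105],[-0.116,-0.112,-0.025,0,0,0,105],[-0.116,-0.112,-0.025,0,0,0,105],[-0.116,-0.112,-0.025,0,0,0,105],[-0.116,-0.112,-0.025,0,0,0,105],[-0.116,-0.112,-0.025,0,0,0,105],[-0.116,-0.112,-0.025,0,0,0,105],[-0.116,-0.112,-0.025,0,0,0,105],[-0.116,-0.112,-0.025,0,0,0,105],[-0.116,-0.112,-0.025,0,0,0,105],[-0.116,-0.112,-0.025,0,0,0,105],[-0.116,-0.112,-0.025,0,0,0,105],[-0.116,-0.112,-0.025,0,0,0,105],[0,0,0,0,0,0,105],[0,0,0,0,0,0,105],[0,0,0,0,0,0,105]]

```text
clock: 3.7
tcp_pos: [0.4805, -0.0011, 0.3311]
orientation: [-0.0, 0.135, 0.991, 0.0]
wrist_force: [1.4, 0.3, -0.3]
finger_gap: 0.0502
grip_force: 0.0
```

```bash
cat > look.py <<'E'
from h import *
import sys
tag=sys.argv[1]; s=env.get_state(); print(s['clock'],s['tcp_pos'].round(4),s['orientation'].round(3),s['finger_gap'],s['joint_pos'].round(2))
rays={}
for n in sys.argv[2:]:
    c=cam(n); save(c[0],n+tag+'.png')
    for t,z in [('drum_top',.065),('drum_center',.0325),('v_seat',0),('collar',.137),('knob_top',.287)]:
        for r in spotter.landmark_of(t,n)[:3]:
            print(n,t,np.round(r['uv'],1),round(r['conf'],2),at_z(c,r['uv'],z).round(4))
E
python3 look.py 1 wrist
```

```text
3.7 [ 0.4805 -0.0011  0.3311] [-0.     0.135  0.991  0.   ] 0.05022631537285722 [-0.17  0.12  0.04  1.49  0.    0.1 ]
wrist drum_top [218.9 183. ] 0.97 [ 0.4677 -0.0935  0.065 ]
wrist drum_top [310.  179.1] 0.92 [0.4967 0.0325 0.065 ]
wrist drum_top [304.6  67.8] 0.62 [0.3542 0.0612 0.065 ]
wrist drum_center [298.   72.3] 0.9 [0.3524 0.0545 0.0325]
wrist drum_center [222.1 177.3] 0.68 [ 0.4647 -0.0947  0.0325]
wrist drum_center [305.7 176.3] 0.61 [0.4972 0.0285 0.0325]
wrist knob_top [430.1 402.2] 0.89 [0.6561 0.0728 0.287 ]
```

View pics/wrist1.png

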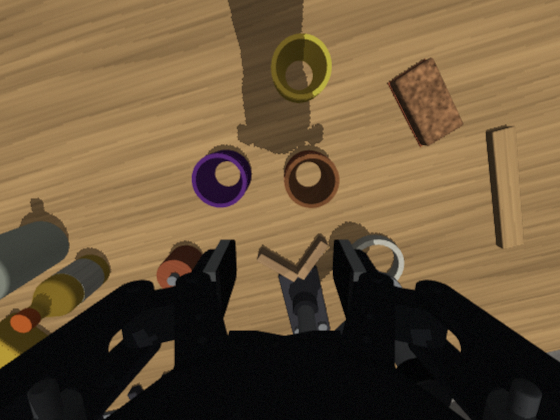

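The wrist view shows the brown drum's rim at (311,180). The V fence spans (258,252), (297,275) and (325,238), opening towards the robot. I'll enlarge the fence and drum to pin them down.

Run:
```python
import cv2
a=cv2.imread('pics/wrist1.png')[145:295,240:360]
cv2.imwrite('pics/w1c.png',cv2.resize(a,None,fx=4,fy=4,interpolation=cv2.INTER_CUBIC))
```

```text
(no output)
```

View pics/w1c.png

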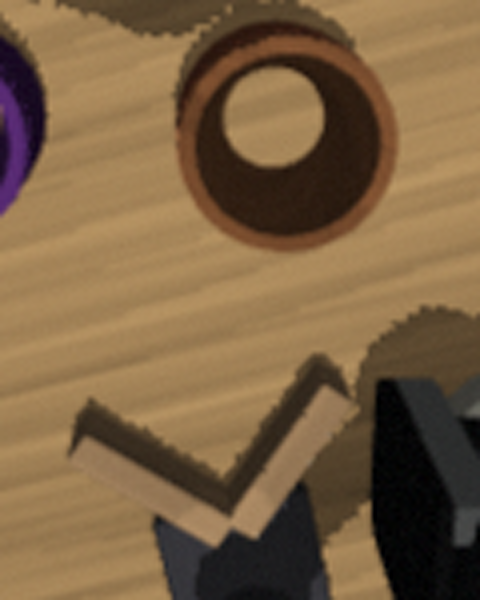

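Run:
```python
from h import *
from scipy.optimize import least_squares
c=cam('wrist')
f=lambda x,y:[239.6+x/4,144.6+y/4]
L,A,Rr=[at_z(c,f(*p),.03)[:2] for p in [(84,437),(232,513),(332,388)]]
print(L,A,Rr,np.linalg.norm(L-A),np.linalg.norm(Rr-A),'expect .0707')
print('axis deg L,R',[np.degrees(np.arctan2(*(A-p)[::-1])) for p in (L,Rr)])
mod=np.array([[.0052,-.05],[.0552,0],[.0052,.05]])
def T(q): return mod@np.array([[np.cos(q[2]),np.sin(q[2])],[-np.sin(q[2]),np.cos(q[2])]])+q[:2]
r=least_squares(lambda q:(T(q)-[L,A,Rr]).ravel(),[.6,-.03,0]); print('seat',r.x,np.degrees(r.x[2]),r.fun)
q=r.x; col=q[:2]+.12*np.array([np.cos(q[2]),np.sin(q[2])]); print('col',col)
print('drum',at_z(c,f(288,143),.065))
kn=np.array([.657,.076]); d=kn-col; print('knob r,swing',np.hypot(*d), np.pi-((np.arctan2(d[1],d[0])-q[2])))
# scene/side triangulation
S=cam('scene'); D=cam('side')
for n,z in [('knob_top',.287),('collar',.137),('drum_top',.065)]:
    for cc in (S,D): pass
print('knob tri',tri([ray(S,(334,207.5)),ray(D,(308.2,150.1)),ray(c,(430.1,402.2))]),'collar',tri([ray(S,(329.4,247)),ray(D,(306.9,197.9))]),'drumtop',tri([ray(S,(295.7,229)),ray(D,(258.4,235.3)),ray(c,f(288,143))]))
print('seat side/scene proj', proj(S,[*col,.186]),proj(D,[*col,.186]))
```

```text
[ 0.60361281 -0.07485171] [ 0.65330237 -0.024842  ] [0.60967822 0.02871539] 0.0704983928204499 0.06907576120964803 expect .0707
axis deg L,R [np.float64(45.183983807790185), np.float64(-50.836117788046444)]
seat [ 0.60036273 -0.02248428 -0.05376776] -3.0806654871903376 [-0.00074468  0.00216022  0.00218059 -0.00060883 -0.00143591 -0.00155139]
col [ 0.72018932 -0.02893331]
drum [0.49965397 0.03437482 0.065     ]
knob r,swing 0.12249036010667463 0.9750036244995228
knob tri [0.65581878 0.07362815 0.29183494] collar [0.66035776 0.06976408 0.13934232] drumtop [0.50068074 0.03142662 0.05493812]
seat side/scene proj [304.6202039  261.61612911] [338.78860668 198.77509567]
```

Call:
jog_arm:
  increments:
    - [[0.105,0.077,0,0,0,0,105],[0.105,0.077,0,0,0,0,105],[0,0,0.135,0,0,0,105],[0,0,0.135,0,0,0,105],[0,0,0.135,0,0,0,105],[0,0,0.135,0,0,0,105],[0,0,0.135,0,0,0,105],[0,0,0.135,0,0,0,105],[0,0,0.135,0,0,0,105],[0,0,0.135,0,0,0,105],[0,0,0.041,0,0,0,105],[0,0,0.041,0,0,0,105],[0,0,0.041,0,0,0,105],[0,0,0.041,0,0,0,105],[0,0,0,0,0,0,105],[0,0,0,0,0,0,105]]

```text
clock: 5.75
tcp_pos: [0.4411, 0.0494, 0.0206]
orientation: [0.0, 0.135, 0.991, 0.0]
wrist_force: [0.8, 1.3, -0.1]
finger_gap: 0.0503
grip_force: 0.0
```

```bash
python3 look.py 2 wrist
cat > plan.py <<'E'
# tool-frame move from current pose to a TCP (x,y,z) with push heading deg (tool x = heading+180)
from h import *
import sys
x,y,z,h=map(float,sys.argv[1:5]); s=env.get_state(); M=rot(s['orientation'])
hd=np.degrees(np.arctan2(-M[1,0],-M[0,0]))
print('tcp',s['tcp_pos'].round(4),'heading',hd.round(2),'tilt z',M[:,2].round(4))
d=M.T@(np.array([x,y,z])-s['tcp_pos']); print('shift units',(d/.25).round(4),'turn z units (total)',round(-(h-hd)/180,4),'F',s['wrist_force'].round(1))
E
```

```text
5.75 [0.4411 0.0494 0.0206] [0.    0.135 0.991 0.   ] 0.05033098499121923 [-0.07  0.25 -0.61  0.71  0.    0.2 ]
wrist drum_top [232.1  54.1] 0.61 [0.3526 0.0574 0.065 ]
wrist drum_top [285.4 326.6] 0.19 [0.4506 0.0473 0.065 ]
```

View pics/wrist2.png

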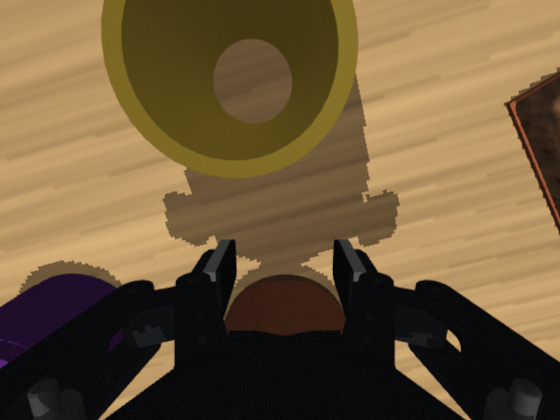

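Call:
jog_arm:
  increments:
    - [[-0.02,0,0,0,0,0,105],[-0.02,0,0,0,0,0,105],[-0.02,0,0,0,0,0,105],[-0.02,0,0,0,0,0,105],[-0.024,-0.0076,0,0,0,0,105],[-0.024,-0.0076,0,0,0,0,105],[-0.024,-0.0076,0,0,0,0,105],[-0.024,-0.0076,0,0,0,0,105],[-0.024,-0.0076,0,0,0,0,105],[-0.024,-0.0076,0,0,0,0,105],[-0.024,-0.0076,0,0,0,0,105],[-0.024,-0.0076,0,0,0,0,105],[-0.024,-0.0076,0,0,0,0,105],[-0.024,-0.0076,0,0,0,0,105],[-0.024,-0.0076,0,0,0,0,105],[-0.024,-0.0076,0,0,0,0,105],[0,0,0,0,0,0,105]]

```text
clock: 7.75
tcp_pos: [0.5235, 0.0025, 0.0201]
orientation: [-0.0, 0.135, 0.991, 0.0]
wrist_force: [-0.2, 1.0, 0.9]
finger_gap: 0.0503
grip_force: 0.5
```

```bash
python3 plan.py 0.5564 -0.0202 0.02 -3; python3 look.py 3 scene side
python3 - <<'E'
import cv2,numpy as np
a=cv2.imread('pics/scene3.png')[170:300,210:370]; b=cv2.imread('pics/side3.png')[140:290,210:370]
g=lambda i:cv2.resize(i,(390,370),interpolation=cv2.INTER_CUBIC)
cv2.imwrite('pics/c3.png',np.hstack([g(a),g(b)]))
E
```

```text
tcp [0.5235 0.0025 0.0201] heading -15.54 tilt z [-6.e-04  1.e-04 -1.e+00]
shift units [-0.1509 -0.0522  0.0002] turn z units (total) -0.0696 F [-0.2  1.   0.9]
7.75 [0.5235 0.0025 0.0201] [-0.     0.135  0.991  0.   ] 0.05030889119893854 [-0.15  0.38 -0.42  0.77  0.    0.12]
scene drum_top [254.7 230.2] 0.91 [ 0.4697 -0.0957  0.065 ]
scene drum_top [289.3 246.9] 0.69 [ 0.568  -0.0172  0.065 ]
scene drum_center [295.1 249.1] 0.74 [0.5573 0.0055 0.0325]
scene drum_center [254.2 239.8] 0.69 [ 0.4795 -0.1021  0.0325]
scene v_seat [287. 270.] 0.65 [ 0.601  -0.0365  0.    ]
scene collar [328.2 245.2] 0.95 [0.6539 0.0682 0.137 ]
scene knob_top [334.5 208.4] 0.84 [0.6567 0.0751 0.287 ]
side drum_top [256.3 259. ] 0.95 [ 0.4695 -0.0945  0.065 ]
side drum_top [209.6 236. ] 0.69 [0.3584 0.0433 0.065 ]
side drum_top [283.6 238.8] 0.62 [ 0.5656 -0.0174  0.065 ]
side drum_center [280.3 247.8] 0.95 [ 0.5569 -0.0149  0.0325]
side drum_center [260.7 268.2] 0.91 [ 0.4812 -0.0959  0.0325]
side drum_center [207.7 246.5] 0.66 [0.3502 0.038  0.0325]
side v_seat [298.5 256.3] 0.74 [ 0.6108 -0.0249  0.    ]
side v_seat [326.5 347. ] 0.41 [ 0.5786 -0.3759  0.    ]
side collar [305. 196.] 0.57 [0.6589 0.0899 0.137 ]
side knob_top [308.1 152.8] 0.96 [0.6568 0.0748 0.287 ]
side knob_top [298.2 374.3] 0.26 [ 0.4195 -0.6579  0.287 ]
```

View pics/c3.png

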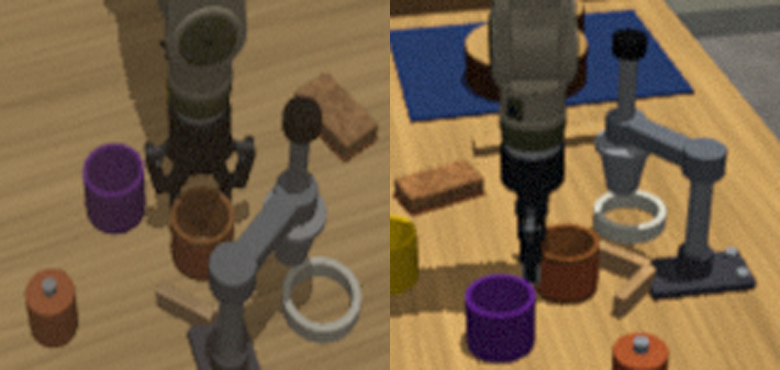

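Call:
jog_arm:
  increments:
    - [[-0.0145,-0.0068,0,0,0,-0.007,105],[-0.0145,-0.0068,0,0,0,-0.007,105],[-0.0145,-0.0068,0,0,0,-0.007,105],[-0.0145,-0.0068,0,0,0,-0.007,105],[-0.0145,-0.0068,0,0,0,-0.007,105],[-0.0145,-0.0068,0,0,0,-0.007,105],[-0.0145,-0.0068,0,0,0,-0.007,105],[-0.0145,-0.0068,0,0,0,-0.007,105],[-0.0145,-0.0068,0,0,0,-0.007,105],[-0.0145,-0.0068,0,0,0,-0.007,105],[0,0,0,0,0,0,105]]

```text
clock: 9.45
tcp_pos: [0.5554, -0.0204, 0.0201]
orientation: [-0.001, 0.025, 1.0, -0.0]
wrist_force: [-5.2, 0.2, 2.5]
finger_gap: 0.0504
grip_force: 2.4
```

Call:
jog_arm:
  increments:
    - [[-0.004,0,0,0,0,0,105],[-0.004,0,0,0,0,0,105],[0,0,0,0,0,0,105]]

```text
clock: 9.75
tcp_pos: [0.5555, -0.0203, 0.02]
orientation: [-0.003, 0.025, 1.0, -0.0]
wrist_force: [-8.9, -1.2, 5.4]
finger_gap: 0.0503
grip_force: 5.3
```

Call:
jog_arm:
  increments:
    - [[-0.004,0,0,0,0,0,105],[0,0,0,0,0,0,105]]

```text
clock: 9.95
tcp_pos: [0.5555, -0.0203, 0.02]
orientation: [-0.003, 0.025, 1.0, -0.0]
wrist_force: [-12.4, -0.7, 8.6]
finger_gap: 0.0502
grip_force: 6.4
```

Call:
jog_arm:
  increments:
    - [[0.02,0,0,0,0,0,105],[0.08,0,0,0,0,0,105],[0.1,0,0,0,0,0,105],[0,0,-0.1,0,0,0,105],[0,0,-0.18,0,0,0,105],[0,0,-0.18,0,0,0,105],[0,0,-0.18,0,0,0,105],[0,0,-0.18,0,0,0,105],[0,0,-0.18,0,0,0,105],[0,0,-0.18,0,0,0,105],[0,0,-0.1,0,0,0,105],[0,0,0,0,0,0,105],[0,0,0,0,0,0,105]]

```text
clock: 11.25
tcp_pos: [0.5104, -0.018, 0.3409]
orientation: [0.002, 0.025, 1.0, -0.0]
wrist_force: [0.3, -0.9, -0.1]
finger_gap: 0.0501
grip_force: 0.0
```

```bash
python3 look.py 4 wrist scene side | grep -v drum_center
python3 - <<'E'
import cv2
a=cv2.imread('pics/wrist4.png')[120:420,200:500]
cv2.imwrite('pics/w4c.png',cv2.resize(a,None,fx=2,fy=2,interpolation=cv2.INTER_CUBIC))
E
```

```text
11.25 [ 0.5104 -0.018   0.3409] [ 0.002  0.025  1.    -0.   ] 0.050084138472398995 [-0.19  0.18  0.13  1.52  0.   -0.14]
wrist drum_top [285.3 227.9] 0.93 [ 0.595  -0.0202  0.065 ]
wrist drum_top [228.2 145.6] 0.71 [ 0.4684 -0.0945  0.065 ]
wrist drum_top [338.   48.8] 0.67 [0.3526 0.06   0.065 ]
wrist knob_top [399.4 377.7] 0.63 [0.651 0.071 0.287]
scene drum_top [286.7 250.3] 0.82 [ 0.5777 -0.0288  0.065 ]
scene drum_top [291.1 194. ] 0.73 [0.3581 0.0639 0.065 ]
scene drum_top [254.5 230.8] 0.62 [ 0.4718 -0.097   0.065 ]
scene v_seat [288.6 268.8] 0.68 [ 0.5984 -0.0304  0.    ]
scene v_seat [344.5 213. ] 0.66 [0.4425 0.2246 0.    ]
scene collar [328.2 246.4] 0.74 [0.6579 0.0665 0.137 ]
scene knob_top [332.6 207.8] 0.64 [0.653  0.0714 0.287 ]
side drum_top [256.7 258.4] 0.96 [ 0.4711 -0.0921  0.065 ]
side drum_top [206.4 236. ] 0.88 [0.3493 0.0454 0.065 ]
side drum_top [294.9 241.3] 0.61 [ 0.5942 -0.0367  0.065 ]
side v_seat [300.8 254.2] 0.68 [ 0.6204 -0.0164  0.    ]
side collar [305.2 197.1] 0.74 [0.6575 0.0832 0.137 ]
side knob_top [308.5 153. ] 0.92 [0.6575 0.0732 0.287 ]
side knob_top [294.3 238.5] 0.68 [ 0.5041 -0.3307  0.287 ]
side knob_top [296.3 256.2] 0.51 [ 0.4918 -0.3896  0.287 ]
```

View pics/w4c.png

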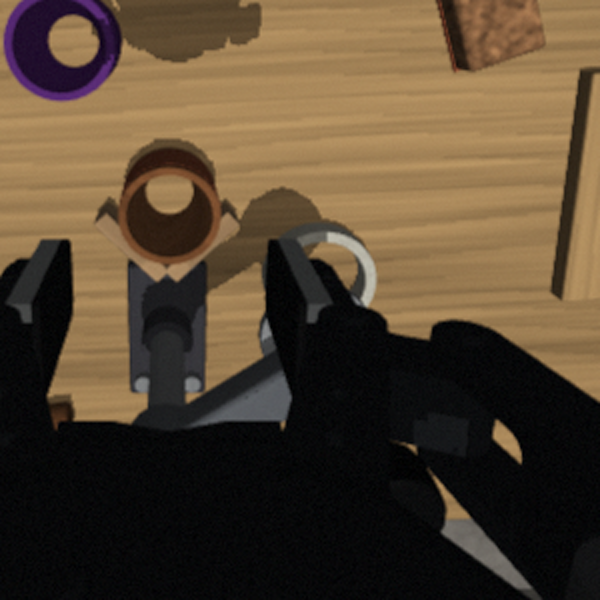

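The drum now sits in the V: the fence arms flank its rim symmetrically, with the rim centre at wrist pixel (285,227). The contact force also rose without the drum moving any further. Next I go over the knob with the fingers open across the swing tangent.

Call:
jog_arm:
  increments:
    - [[-0.112,0.0785,0,0,0,0,0],[-0.112,0.0785,0,0,0,0,0],[-0.112,0.0785,0,0,0,0,0],[-0.112,0.0785,0,0,0,0,0],[-0.112,0.0785,0,0,0,0,0],[0,0,0,0,0,0.0311,0],[0,0,0,0,0,0.0311,0],[0,0,0,0,0,0.0311,0],[0,0,0,0,0,0.0311,0],[0,0,0,0,0,0.0311,0],[0,0,0,0,0,0.0311,0],[0,0,0,0,0,0.0311,0],[0,0,0,0,0,0.0311,0],[0,0,0,0,0,0.0311,0],[0,0,0,0,0,0.0311,0],[0,0,0,0,0,0,0]]

```text
clock: 13.75
tcp_pos: [0.654, 0.0732, 0.3401]
orientation: [-0.0, 0.492, 0.871, -0.0]
wrist_force: [-0.3, 0.3, -0.1]
finger_gap: 0.0856
grip_force: 0.0
```

```bash
python3 plan.py 0.655 0.073 0.2555 -59; python3 look.py 5 wrist scene side|egrep 'knob|collar'
```

```text
tcp [0.654  0.0732 0.3401] heading -58.91 tilt z [-2.e-04  1.e-04 -1.e+00]
shift units [-0.0028  0.003   0.3386] turn z units (total) 0.0005 F [-0.3  0.3 -0.1]
wrist knob_top [283.3 224. ] 0.93 [0.6535 0.0716 0.287 ]
scene collar [328.7 247.1] 0.92 [0.6607 0.0669 0.137 ]
scene knob_top [327.4 246.8] 0.68 [0.768  0.0089 0.287 ]
scene knob_top [333.8 210. ] 0.6 [0.6613 0.0712 0.287 ]
side collar [307.  198.3] 0.88 [0.6607 0.0749 0.137 ]
side knob_top [309.6 229.7] 0.6 [ 0.5443 -0.3063  0.287 ]
side knob_top [309.6 152.7] 0.58 [0.6612 0.0745 0.287 ]
side knob_top [295.7 242.3] 0.35 [ 0.5032 -0.3443  0.287 ]
```

Call:
jog_arm:
  increments:
    - [[0,0,0.06,0,0,0,0],[0,0,0.06,0,0,0,0],[0,0,0.06,0,0,0,0],[0,0,0.06,0,0,0,0],[0,0,0.06,0,0,0,0],[0,0,0.038,0,0,0,0],[0,0,0,0,0,0,100],[0,0,0,0,0,0,150],[0,0,0,0,0,0,150],[0,0,0,0,0,0,150],[0,0,0,0,0,0,150],[0,0,0,0,0,0,150]]
  force: 25

```text
clock: 15.85
tcp_pos: [0.6543, 0.0732, 0.2567]
orientation: [0.001, 0.492, 0.871, 0.0]
wrist_force: [-1.0, 1.2, 2.8]
finger_gap: 0.0415
grip_force: 28.8
```

```bash
python3 plan.py 0.596 -0.0213 0.2555 -3
```

```text
tcp [0.6543 0.0732 0.2567] heading -58.91 tilt z [ 1.6e-03  1.0e-04 -1.0e+00]
shift units [-0.2034 -0.3948  0.0046] turn z units (total) -0.3106 F [-1.   1.2  2.8]
```

Call:
jog_arm:
  increments:
    - [[-0.0009,-0.0288,0,0,0,-0.0191,150],[-0.0009,-0.0288,0,0,0,-0.0191,150],[-0.0009,-0.0288,0,0,0,-0.0191,150],[-0.0009,-0.0288,0,0,0,-0.0191,150],[-0.0009,-0.0288,0,0,0,-0.0191,150],[-0.0009,-0.0288,0,0,0,-0.0191,150],[-0.0009,-0.0288,0,0,0,-0.0191,150],[-0.0009,-0.0288,0,0,0,-0.0191,150],[-0.0009,-0.0288,0,0,0,-0.0191,150],[-0.0009,-0.0288,0,0,0,-0.0191,150],[-0.0009,-0.0288,0,0,0,-0.0191,150],[-0.0009,-0.0288,0,0,0,-0.0191,150],[-0.0009,-0.0288,0,0,0,-0.0191,150],[-0.0009,-0.0288,0,0,0,-0.0191,150],[-0.0009,-0.0288,0,0,0,-0.0191,150],[-0.0009,-0.0288,0,0,0,-0.0191,150],[0,0,0,0,0,0,150],[0,0,0,0,0,0,150]]

```text
clock: 17.65
tcp_pos: [0.5971, -0.0237, 0.2562]
orientation: [0.001, 0.035, 0.999, -0.001]
wrist_force: [1.4, -5.6, 1.3]
finger_gap: 0.041
grip_force: 28.7
```

```bash
python3 plan.py 0.596 -0.0213 0.2555 -3;python3 look.py 6 scene side|egrep 'knob|collar|drum'
python3 - <<'E'
import cv2,numpy as np
a=cv2.imread('pics/scene6.png')[170:300,210:370]; b=cv2.imread('pics/side6.png')[140:290,210:370]
g=lambda i:cv2.resize(i,(390,370),interpolation=cv2.INTER_CUBIC)
cv2.imwrite('pics/c6.png',np.hstack([g(a),g(b)]))
E
```

```text
tcp [ 0.5971 -0.0237  0.2562] heading -4.04 tilt z [ 0.0019 -0.0029 -1.    ]
shift units [0.0051 0.0091 0.0028] turn z units (total) -0.0058 F [ 1.4 -5.6  1.3]
scene drum_top [257.3 229.3] 0.98 [ 0.4688 -0.087   0.065 ]
scene drum_top [290.5 252.8] 0.6 [ 0.5904 -0.0214  0.065 ]
scene drum_top [288.4 271.9] 0.57 [ 0.6539 -0.0505  0.065 ]
scene drum_center [293.  257.5] 0.88 [ 0.5857 -0.0117  0.0325]
scene drum_center [258.6 236.2] 0.72 [ 0.4701 -0.0848  0.0325]
scene drum_center [291.  201.6] 0.56 [0.3611 0.0625 0.0325]
scene collar [290.5 240.4] 0.56 [ 0.6019 -0.0255  0.137 ]
scene knob_top [291.2 203.6] 0.91 [ 0.6028 -0.024   0.287 ]
scene knob_top [176.6 291.5] 0.64 [ 0.7739 -0.3572  0.287 ]
scene knob_top [290.2 255. ] 0.21 [ 0.7616 -0.0836  0.287 ]
side drum_top [295.6 238.7] 0.78 [ 0.5997 -0.0245  0.065 ]
side drum_top [209.  233.8] 0.75 [0.358  0.0551 0.065 ]
side drum_center [209.5 247. ] 0.75 [0.355  0.0343 0.0325]
side drum_center [293.  247.5] 0.57 [ 0.5937 -0.0216  0.0325]
side drum_center [257.7 266.9] 0.56 [ 0.4743 -0.0885  0.0325]
side collar [295.2 217.5] 0.73 [ 0.5965 -0.0229  0.137 ]
side knob_top [299.2 168.9] 0.64 [ 0.6032 -0.0205  0.287 ]
```

View pics/c6.png

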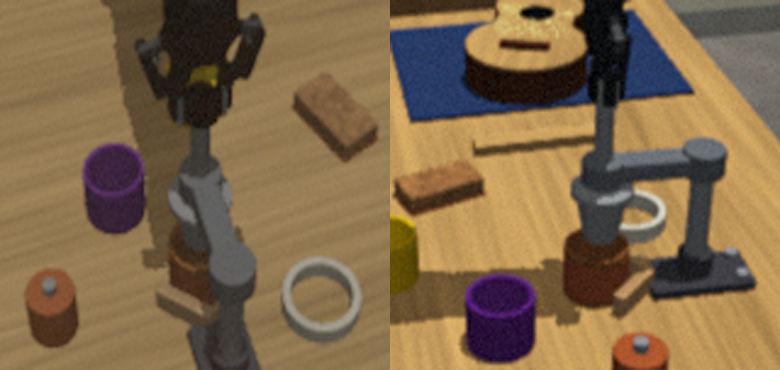

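Call:
jog_arm:
  increments:
    - [[0,0.004,0,0,0,0,150],[0,0,0,0,0,0,150],[0,0,0,0,0,0,80],[0,0,0,0,0,0,0],[0,0,0,0,0,0,0],[0,0,0,0,0,0,0],[0,0,0,0,0,0,0],[0,0,-0.055,0,0,0,0],[0,0,-0.08,0,0,0,0],[0,0,-0.08,0,0,0,0],[0,0,-0.03,0,0,0,255],[0,0,0,0,0,0,255],[0,0,0,0,0,0,255],[0,0,0,0,0,0,255],[0,0,0,0,0,0,255],[0,0,0,0,0,0,255],[0,0,0,0,0,0,255],[0,0,0,0,0,0,255]]

```text
clock: 20.05
tcp_pos: [0.5963, -0.0205, 0.3169]
orientation: [-0.0, 0.034, 0.999, 0.0]
wrist_force: [1.1, -0.2, 0.3]
finger_gap: 0.0003
grip_force: 0.0
```

```bash
python3 plan.py 0.5975 -0.0228 0.287 -3;python3 look.py 7 scene side wrist|egrep 'knob|collar|drum_top'
```

```text
tcp [ 0.5963 -0.0205  0.3169] heading -3.89 tilt z [-1.e-04  1.e-04 -1.e+00]
shift units [-0.0052 -0.0087  0.1197] turn z units (total) -0.0049 F [ 1.1 -0.2  0.3]
scene drum_top [291.7 193.7] 0.7 [0.3574 0.0662 0.065 ]
scene drum_top [290.4 255.5] 0.65 [ 0.5998 -0.0251  0.065 ]
scene drum_top [256.4 231.5] 0.57 [ 0.4765 -0.0923  0.065 ]
scene knob_top [289.8 202.2] 0.65 [ 0.5968 -0.0257  0.287 ]
side drum_top [209.3 232.9] 0.61 [0.3594 0.0597 0.065 ]
side drum_top [295.8 243.3] 0.57 [ 0.5941 -0.0468  0.065 ]
side collar [294.1 215.2] 0.74 [ 0.5968 -0.0104  0.137 ]
side knob_top [298.1 167.7] 0.66 [ 0.6023 -0.0128  0.287 ]
wrist drum_top [217.1  76. ] 0.7 [ 0.465  -0.0955  0.065 ]
wrist collar [281.8 168.9] 0.17 [ 0.5764 -0.0215  0.137 ]
wrist knob_top [281.6 237.6] 0.96 [ 0.5982 -0.0221  0.287 ]
```

Call:
jog_arm:
  increments:
    - [[-0.005,-0.009,0.05,0,0,0,255],[0,0,0.04,0,0,0,255],[0,0,0.02,0,0,0,255],[0,0,0.02,0,0,0,255],[0,0,0.02,0,0,0,255],[0,0,0.02,0,0,0,255],[0,0,0.02,0,0,0,255],[0,0,0.02,0,0,0,255],[0,0,0.02,0,0,0,255],[0,0,0,0,0,0,255]]

```text
clock: 21.95
tcp_pos: [0.5975, -0.0228, 0.2585]
orientation: [-0.0, 0.034, 0.999, 0.0]
wrist_force: [0.0, -0.1, -0.5]
finger_gap: -0.0002
grip_force: 0.0
```

Call:
jog_arm:
  increments:
    - [[0,0,0.02,0,0,0,255],[0,0,0.02,0,0,0,255],[0,0,0.02,0,0,0,255],[0,0,0.02,0,0,0,255],[0,0,0,0,0,0,255]]

```text
clock: 22.45
tcp_pos: [0.5976, -0.0229, 0.2386]
orientation: [-0.0, 0.034, 0.999, 0.0]
wrist_force: [-0.5, -0.6, -0.5]
finger_gap: -0.0001
grip_force: 0.0
```

Call:
jog_arm:
  increments:
    - [[0,0,0.015,0,0,0,255],[0,0,0.015,0,0,0,255],[0,0,0.015,0,0,0,255],[0,0,0,0,0,0,255]]

```text
clock: 22.85
tcp_pos: [0.5974, -0.0228, 0.2275]
orientation: [-0.0, 0.034, 0.999, 0.0]
wrist_force: [-0.9, 0.4, 0.4]
finger_gap: 0.0001
grip_force: 0.0
```

Call:
jog_arm:
  increments:
    - [[0,0,0.012,0,0,0,255],[0,0,0.012,0,0,0,255],[0,0,0.012,0,0,0,255],[0,0,0.006,0,0,0,255],[0,0,0,0,0,0,255]]

```text
clock: 23.35
tcp_pos: [0.5974, -0.0229, 0.2185]
orientation: [0.0, 0.034, 0.999, -0.0]
wrist_force: [-1.8, 0.6, 7.3]
finger_gap: -0.0002
grip_force: 3.5
```

Call:
jog_arm:
  increments:
    - [[0,0,0.006,0,0,0,255],[0,0,0.006,0,0,0,255],[0,0,0.004,0,0,0,255],[0,0,0,0,0,0,255]]

```text
clock: 23.75
tcp_pos: [0.5974, -0.0231, 0.2154]
orientation: [0.001, 0.034, 0.999, -0.0]
wrist_force: [-3.5, 0.1, 11.5]
finger_gap: 0.0001
grip_force: 5.6
```

Call:
jog_arm:
  increments:
    - [[0,0,0.006,0,0,0,255],[0,0,0.006,0,0,0,255],[0,0,0.006,0,0,0,255],[0,0,0,0,0,0,255]]

```text
clock: 24.15
tcp_pos: [0.5976, -0.0232, 0.215]
orientation: [0.003, 0.034, 0.999, -0.001]
wrist_force: [-10.2, 0.4, 30.4]
finger_gap: -0.0002
grip_force: 15.1
```

```bash
python3 look.py 8 scene side|egrep 'knob|collar|drum_top'
python3 - <<'E'
import cv2,numpy as np
a=cv2.imread('pics/scene8.png')[190:290,240:350]; b=cv2.imread('pics/side8.png')[170:280,250:360]
g=lambda i:cv2.resize(i,(395,370),interpolation=cv2.INTER_CUBIC)
cv2.imwrite('pics/c8.png',np.hstack([g(a),g(b)]))
E
```

```text
scene drum_top [342.9 280.1] 0.68 [0.732  0.0848 0.065 ]
scene drum_top [258.8 227.6] 0.61 [ 0.4637 -0.0806  0.065 ]
scene drum_top [289.3 255.3] 0.59 [ 0.598  -0.0279  0.065 ]
scene collar [291.6 256.4] 0.67 [ 0.6568 -0.042   0.137 ]
scene knob_top [292.7 220.6] 0.68 [ 0.6603 -0.0407  0.287 ]
side drum_top [207.6 232. ] 0.96 [0.355  0.0655 0.065 ]
side drum_top [255.1 257.1] 0.81 [ 0.468  -0.0854  0.065 ]
side drum_top [296.8 241.6] 0.68 [ 0.5992 -0.0393  0.065 ]
side collar [297. 238.] 0.72 [ 0.5739 -0.1219  0.137 ]
side knob_top [298.  190.3] 0.71 [ 0.5677 -0.134   0.287 ]
```

View pics/c8.png

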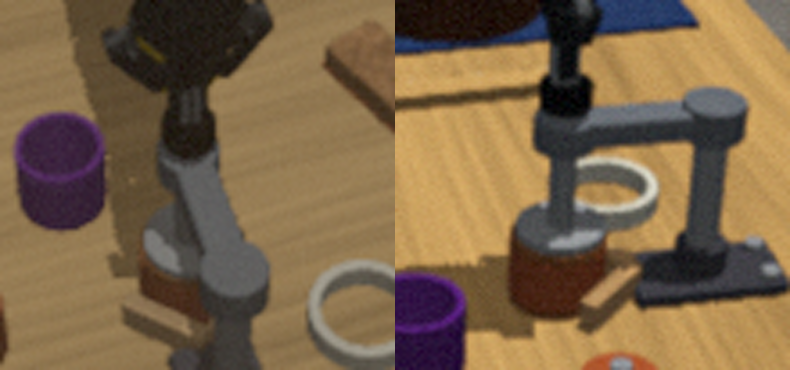

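The collar lies flush on the drum in both views. The knob stopped at z = 0.215 m, which is the expected 72 mm of travel, with the force rising. I'll retreat.

Call:
jog_arm:
  increments:
    - [[0,0,-0.03,0,0,0,255],[0,0,-0.1,0,0,0,255],[0,0,-0.15,0,0,0,255],[0,0,-0.15,0,0,0,255],[0,0,0,0,0,0,255],[0,0,0,0,0,0,255],[0,0,0,0,0,0,255],[0,0,0,0,0,0,255]]

```text
clock: 25.55
tcp_pos: [0.5968, -0.0227, 0.3149]
orientation: [-0.002, 0.034, 0.999, 0.0]
wrist_force: [0.9, 0.8, -1.3]
finger_gap: 0.0
grip_force: 0.0
```

```bash
python3 look.py 9 scene side|egrep 'collar|knob'; python3 -c "
from h import *
print(ticket.hand_in())"
```

```text
scene collar [291.8 257.6] 0.63 [ 0.661  -0.0429  0.137 ]
scene knob_top [292.  220.8] 0.83 [ 0.6604 -0.0426  0.287 ]
side collar [295.8 239.3] 0.92 [ 0.5692 -0.127   0.137 ]
side collar [294.9 190.7] 0.61 [0.6377 0.1289 0.137 ]
the job is handed in; nothing more can be done
None
```

I handed the job in at about 26 s: by camera and force readings, the brown drum is home in the V fence and the nose is nested with its collar flush on top. The arm is clear, but the hand-in returned no verdict.

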